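Empty the sealer's catch tray and push its knob back on

ROBOT

A 6-joint arm with a two-finger parallel gripper is mounted at the origin on a cart in front of the work surface, level with it; the furniture and walls round the work are solid. World frame = base frame: x ahead of the robot, y to its left, z up, the work surface at z = 0. Lengths are in m, angles in rad, forces in N, time in s.
With the tool pointing down it reaches from about 0.35 to 0.85 m from the base axis. Payload 8.1 kg.
Tool frame: the origin (TCP) lies between the finger pads; the fingertips stand 14 mm ahead of it and the grasp point (between the pads) lies 5 mm behind it; z points along the fingers, y is the line along which they close (so a half turn about z gives the same grasp; the last joint's range is limited). The gripper opens to 93 mm and grips with 3 to 60 N. Pads are 15 mm wide; open, the fingers measure 128 mm over their backs; the gripper's body (75 mm by 188 mm) begins 65 mm behind the grasp point.
Start: joints at [1.248, 0.13, 1.488, -0, 1.523, -0.085], TCP at [0.141, 0.583, 0.194] pointing down, gripper open.
Joint ranges: [-2.96, 2.96], [-0.89, 2.26], [0.02, 2.5], [-1.34, 4.48], [0, 2.73], [-2.66, 2.66]. Speed limits (rad/s): [2.39, 2.39, 2.79, 3.14, 3.14, 3.14].

INTERFACE

Orientations are given as a rotation vector (axis times angle).
In Python, from plant import robot gives the robot as it stands.
- The arm moves only by the tool arm_command, never from a script. Its argument "targets" is a list of rows, each an object of numbers: "x", "y", "z": the shift along the world's x, y, z in units of 500 mm (1.0 is 500 mm); "rx", "ry", "rz": the turn, a rotation vector about the world's x, y, z in units of 2 rad (1.0 is 2 rad); "claw": the closure in counts, from 0 (fully open) to 255 (shut). In form: [{"x": .., "y": .., "z": .., "rx": .., "ry": .., "rz": .., "claw": ..}, ...]. A call has 1 to 10 rows; each row is the pose to reach, as a shift and turn from the pose commanded when the call began; what a row does not reach only later rows make up. A row lasts 1/12 s, in which the tool goes at most 41.7 mm and 7.16 degrees, less where a joint would pass 70% of its speed; a pose out of reach is approached as far as the arm can. A call with a number of a shift or a turn outside -1 to 1 is refused whole. A call with a gripper value outside its range is refused whole. The fingers move at their own pace and stop on an object; "squeeze" is the grip in N (left out, the last holds). Time passes only in rows, so rows that repeat a pose let the fingers close. It gives the time, the measured TCP pose, the force, the opening and the grip force at its end, in the units of the state.
- robot.read_state(): the state, without advancing time (a new reading comes with each control period).
- robot.read_camera(name): name is "scene" or "top" or "wrist"; returns (picture, depth): 400x640x3 uint8, red, green, blue; 400x640 float32, m along the optical axis (not along the pixel's ray), 0 where there is no reading.
- robot.get_calibration(name): a dict with "intrinsics" (3x3 intrinsics, pixels), "origin" and "orientation" of the camera in the world. Camera axes: x right, y up, looking along -z (the intrinsics and any distortion apply to the point x, -y, -z); pixel columns grow to the right and rows downward; lengths in m; the calibration is good to about 2 mm. The wrist camera is an equidistant fisheye: a pixel r from the principal point sees the ray r / f radians off the axis. A picture is of the moment at which its call begins: read the wrist's pose just before it. get_calibration takes no time and is no camera call; for the wrist camera it gives the pose at the moment of the call.
- robot.close_job(): hands the job in; it is judged then, once.
The state is a dict: "t": time; "q": joint angles; "dq": joint speeds; "joint_torque": joint torques, N m; "tool_pos": TCP position; "orientation": TCP orientation; "force": force on the tool from outside, world axes, zero at the start; "wrist_torque": the same for the moment, N m; "opening": finger opening in m; "gripper_force": force on a finger pad.
Only numpy, scipy, OpenCV 4.12 (cv2) and the standard library are available. Lean on these libraries where they do the work, as an engineer would, in place of code of your own. Each camera call takes 0.05 s, during which the arm holds its last target. There are 200 camera calls.

TASK

First move both yellow cheese packs from the sealer's catch tray into the blue tote, lying flat. Then refit the black knob that came off: turn it so that its flat-sided bore matches the flat on the sealer's spindle, push it fully home on the spindle, press knob and spindle down to the end of the spring travel, and finish like that, with the gripper still on the knob and pressing, not letting go. Leave the loose cheeses standing around where they are.

Things in the scene. Friction and masses are not known exactly. Their poses are not given: they have to be found in the camera images.
- pack_a_mid (a point): centre (half-way up) of a yellow butter-coloured block of cheese, 45 mm along its x, 63 mm along its y, 22 mm high, 80 g or so; lies flat in the steel catch tray. Its x axis points roughly to world +x; grasp it across the 45 mm.
- pack_b_mid (a point): centre of the second such yellow block, the same size, beside the first one in the catch tray
- tray (a point): centre of the catch tray's floor (its top, 6 mm above the deck), fixed to the front of the white sealer; inside 140 mm along x, 166 mm along y, walls 10 mm above the floor. The white housing, 140 x 180 mm, 62 mm high to its top panel, begins 75 mm from this point along +x; a grey cover on its rear edge rises to 81 mm.
- tote: blue open plastic tote, outside 170 mm (its x) x 164 mm (its y) x 50 mm high, walls and floor 5 mm thick, fixed to the deck; origin at the centre of its underside. It stands left of the sealer.
- knob_mid (a point): black oval bar knob, 52 mm along x, 28 mm along y (grasp across this), 36 mm high, 60 g, standing on its open end on the deck right of the sealer. The point: on its axis half-way up, also the closed end of its D bore (18 mm deep, open below, 18.4 mm across, flat 5.2 mm from the axis on the +x side). A white line on top and nose marks the +x end.
- spindle_tip (a point): top centre of the sealer's upright brass D-spindle: 16 mm across, flat 4 mm from the axis on its +x side, tip chamfered 3 mm, 28 mm above a dark 60 mm dial disc whose white line also points to the flat (+x). Knob home: knob_mid at this point, both x axes the same way. The fit is 1.2 mm loose all round, about 0.15 rad in turn. The disc turns only stiffly (0.5 N m).
- spindle (a joint): how far the spindle is pressed down, m: 0 free, 0.006 at the end of its travel. It is sprung: about 2.4 N to start, 7.2 N at the end. The seated knob goes down with it and meets nothing below.
- small_round: small loose whitish round cheese, 100 mm wide, 46 mm high, back left; origin at its underside; leave alone
- cheese_block: loose pale block of cheese with a brownish top, 67 x 86 x 66 mm, back right; origin at its underside; leave alone
- chili_wedge: loose pale yellow wedge of cheese with red flecks, 98 x 101 x 62 mm, front left; origin at its underside; leave alone

How it is judged:
On the way, in this order (a step that is already met when the one before it is completed fails the run):
1. both packs lie flat in the tote, let go (x of pack_a_mid in the frame of tote between -0.075 and 0.075 m and y of pack_a_mid in the frame of tote between -0.072 and 0.072 m and height (world z) of each of pack_a_mid, pack_b_mid below 0.046 m and angle between each of pack_a_mid, pack_b_mid's own z axis and vertical below 0.3 rad and contact force between the fingers and pack_a below 0.1 N and linear speed of each of pack_a, pack_b below 0.03 m/s and x of pack_b_mid in the frame of tote between -0.075 and 0.075 m and y of pack_b_mid in the frame of tote between -0.072 and 0.072 m and contact force between the fingers and pack_b below 0.1 N), for 0.2 s.
2. the knob is home on the spindle and pressed down with it (distance between knob_mid and spindle_tip below 0.003 m and angle between the x axis of knob_mid and the x axis of spindle_tip, either way round below 0.3 rad and angle between knob_mid's own z axis and vertical below 0.12 rad and value of joint spindle above 0.004 m and contact force between the fingers and knob above 2 N), for 0.3 s.
At the end, for the whole second after the job is handed in: both packs lie in the tote (flat within 0.3 rad, at rest, not touched by the fingers); the knob is upright on the spindle, knob_mid within 3 mm of spindle_tip and its flat aligned within 0.3 rad; the spindle is held more than 4 mm down (of 6) with the gripper bearing on the knob with more than 2 N (all of step 1 and all of step 2); the arm keeps its last pose, push and grip.
It fails at once if a loose cheese standing around is moved more than 30 mm (distance of any of small_round, cheese_block, chili_wedge from where it was at the start of the episode above 0.03 m).
It also fails if it takes over 59 s, if anything falls off the work surface, if the arm or the gripper's body presses on something with over 40 N, if the wrist force passes 120 N, or if a joint passes its speed limit or range.

## Working session

There is one attempt and no reset: what is moved stays moved. The work goes in short steps, Python scripts to look and compute and a tool call to move; the robot and the scene stay as the last step left them, time stands still between calls to the robot, and variables do not carry over. Pictures are saved under pics/ and viewed, at most 10 in all, crops included, and the job is handed in when it is done.

Besides the shell and the picture viewer there is one more tool, called after "Call:" as name([rows], argument=value, ...), one row to a line, values as JSON. arm_command: Moves the arm, as the interface text tells. Shifts and turns lie within -1 to 1; 1 stands for 500 mm of shift or 2 rad of turn. Its arguments: {"type":"object","properties":{"targets":{"type":"array","items":{"type":"object","properties":{"x":{"type":"number","minimum":-1,"maximum":1},"y":{"type":"number","minimum":-1,"maximum":1},"z":{"type":"number","minimum":-1,"maximum":1},"rx":{"type":"number","minimum":-1,"maximum":1},"ry":{"type":"number","minimum":-1,"maximum":1},"rz":{"type":"number","minimum":-1,"maximum":1},"claw":{"type":"number"}}}},"squeeze":{"type":"number"}},"required":["targets"]}

```bash
mkdir -p pics; ls; cat > h.py <<'E'
import numpy as np,cv2
from scipy.spatial.transform import Rotation as R
from plant import robot
def rot(o):
    o=np.array(o,float)
    return o if o.shape==(3,3) else (R.from_rotvec(o) if o.size==3 else R.from_quat(o)).as_matrix()
def cloud(name):
    c=robot.get_calibration(name); im,d=robot.read_camera(name)
    K=np.array(c["intrinsics"]); v,u=np.mgrid[:400,:640]
    x=(u-K[0,2])/K[0,0]; y=(v-K[1,2])/K[1,1]
    P=np.stack([x*d,-y*d,-d],-1)@rot(c["orientation"]).T+np.array(c["origin"])
    P[d==0]=np.nan
    return im,P
E
python3 - <<'E'
from h import *
print({k:np.round(v,3) for k,v in robot.read_state().items()})
for n in("top","scene"):
    print(n,robot.get_calibration(n))
    im,P=cloud(n); np.savez(n+'0.npz',im=im,P=P)
    cv2.imwrite(f'pics/{n}0.png',im[...,::-1])
print(robot.get_calibration("wrist"))
E
```

```text
pics
{'t': np.float64(0.0), 'q': array([ 1.248,  0.131,  1.489, -0.   ,  1.523, -0.085]), 'dq': array([0.001, 0.   , 0.001, 0.001, 0.001, 0.002]), 'joint_torque': array([-1.0000e-03, -5.5983e+01, -4.9177e+01,  7.7000e-02,  3.5000e-02,
       -0.0000e+00]), 'tool_pos': array([0.141, 0.583, 0.193]), 'orientation': array([-3.730e-01, -3.119e+00,  3.000e-03]), 'force': array([-0.145,  0.055, -0.389]), 'wrist_torque': array([ 0.047, -0.005, -0.003]), 'gripper_force': np.float64(0.0), 'opening': np.float64(0.093)}
top {'intrinsics': array([[370.43667223,   0.        , 312.015289  ],
       [  0.        , 370.43667223, 199.18325165],
       [  0.        ,   0.        ,   1.        ]]), 'origin': array([ 0.45813701, -0.04204847,  1.2353558 ]), 'orientation': array([ 0.05628282, -0.01735146, -1.55901413])}
scene {'intrinsics': array([[488.74136416,   0.        , 317.05832941],
       [  0.        , 488.74136416, 198.48946114],
       [  0.        ,   0.        ,   1.        ]]), 'origin': array([-0.40892115, -1.0116434 ,  0.75184684]), 'orientation': array([ 1.06915348, -0.42840875, -0.68291123])}
{'intrinsics': array([[309.70691629,   0.        , 318.95495963],
       [  0.        , 309.70691629, 196.87983575],
       [  0.        ,   0.        ,   1.        ]]), 'origin': array([0.06673782, 0.60201653, 0.38412206]), 'orientation': array([-0.24009095, -0.1869111 ,  1.32423059])}
```

View pics/top0.png

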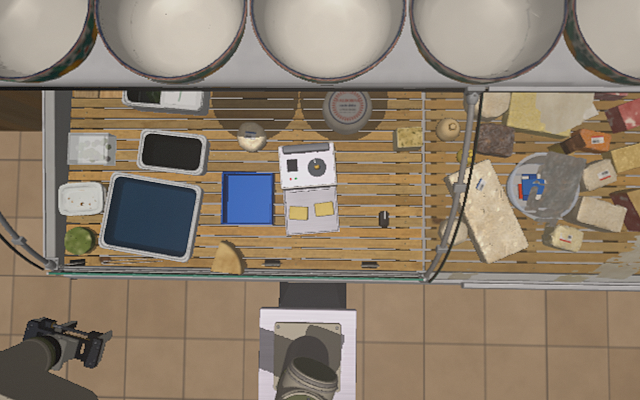

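View pics/scene0.png

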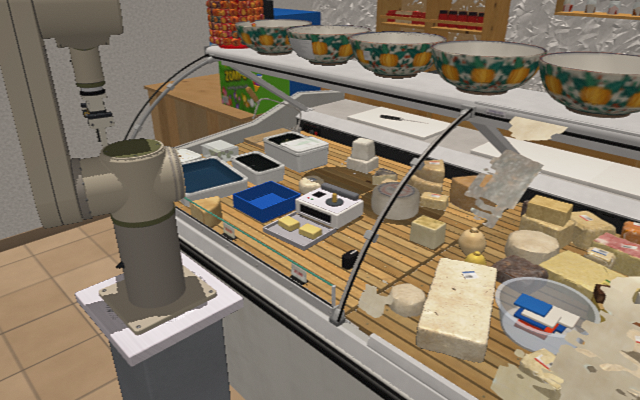

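The top view shows the packs at about (298,212) and (324,209), the tote at (248,198), the dial and spindle at (316,167) and the knob at (384,218). The scene view shows the same layout, with a low glass front edge and a shelf of bowls behind.

```bash
python3 - <<'E'
from h import *
z=np.load('top0.npz'); im,P=z['im'],z['P']; hsv=cv2.cvtColor(im,cv2.COLOR_RGB2HSV)
def box(name,m,roi,hr,n=1):
    M=np.zeros((400,640),np.uint8); r0,r1,c0,c1=roi; M[r0:r1,c0:c1]=m[r0:r1,c0:c1]
    M&=((P[...,2]>hr[0])&(P[...,2]<hr[1])).astype(np.uint8)
    k,l,s,_=cv2.connectedComponentsWithStats(M)
    for i in sorted(range(1,k),key=lambda i:-s[i,4])[:n]:
        p=P[l==i]; zz=np.median(p[:,2]); (c,sz,a)=cv2.minAreaRect((p[:,:2]*1000).astype(np.float32))
        print(name,s[i,4],'c',np.round(c,1),'size',np.round(sz,1),'ang',round(a,1),'z',round(zz*1000,1),'mean',np.round(p[:,:2].mean(0)*1000,1))
H,S,V=[hsv[...,i].astype(int) for i in range(3)]
box('pack',(H>15)&(H<35)&(S>80),(195,225,285,338),(.01,.06),2)
box('tote',(H>100)&(H<125)&(S>120),(168,230,215,278),(-.02,.08))
box('toterim',(H>100)&(H<125)&(S>120),(168,230,215,278),(.035,.07))
box('knob',(V<70),(205,232,374,395),(.015,.06))
box('house',(S<60),(140,192,275,340),(.05,.072))
box('disc',(V<110),(155,180,303,330),(.05,.08))
box('spindle',(V<300),(155,180,303,330),(.078,.12))
box('tray',(S<60),(180,238,280,345),(-.005,.03))
box('round',(V<300),(118,155,235,270),(.02,.09)); box('block',(V<300),(122,155,392,426),(.03,.1)); box('wedge',(V<300),(238,276,205,245),(.02,.1))
print('deck z',np.round(np.nanmedian(P[180:250,350:375,2]),4))
print('front glass', [np.round(P[r,300],3).tolist() for r in range(245,290,5)])
print('shelf',[np.round(P[r,316],3).tolist() for r in (60,80,86,90,95,110)])
big=im[140:245,215:400]; cv2.imwrite('pics/crop1.png',cv2.resize(big,(740,420),interpolation=cv2.INTER_CUBIC)[...,::-1])
E
```

```text
pack 228 c [484.3 -50.4] size [41.3 59.1] ang 8.5 z 27.6 mean [484.3 -50.8]
pack 227 c [469.9  32.4] size [58.8 41.3] ang 86.9 z 27.5 mean [470.   31.9]
tote 2380 c [517.  205.8] size [165.7 177.6] ang 0.3 z 5.4 mean [517.1 202. ]
toterim 187 c [518.3 199.3] size [163.7 163.5] ang 89.5 z 49.7 mean [563.4 196.1]
knob 61 c [ 452.9 -243.6] size [51.6 22.3] ang 0.5 z 34.6 mean [ 449.  -244.9]
house 2017 c [620.6   3.8] size [141.5 179.7] ang 5.1 z 62.2 mean [609.5   2.8]
disc 205 c [615.5 -25.7] size [51.7 54.1] ang 1.7 z 66.1 mean [614.3 -26. ]
spindle 19 c [613.  -28.6] size [ 9.9 13.8] ang 29.8 z 93.9 mean [612.3 -28.3]
tray 1965 c [476.5 -10.5] size [155.  218.5] ang 5.0 z 6.5 mean [477.4  -7.4]
round 691 c [718.5 190.4] size [95.6 93.8] ang 64.7 z 41.7 mean [716.6 188.5]
block 604 c [ 713.2 -319.4] size [65.4 84. ] ang 3.7 z 65.2 mean [ 710.4 -316.9]
wedge 801 c [310.2 247.6] size [ 98.9 109.7] ang 71.8 z 60.5 mean [317.5 252.2]
deck z -0.0009
front glass [[0.363, 0.027, -0.002], [0.347, 0.027, 0.0], [0.33, 0.027, 0.0], [0.314, 0.026, 0.002], [0.297, 0.026, 0.001], [0.279, 0.027, -0.011], [0.265, 0.025, 0.006], [0.247, 0.026, -0.006], [0.112, 0.061, -0.654]]
shelf [[0.79, -0.028, 0.465], [0.713, -0.03, 0.553], [0.749, -0.027, 0.422], [0.745, -0.027, 0.407], [0.869, -0.02, -0.001], [0.818, -0.021, -0.001]]
```

View pics/crop1.png

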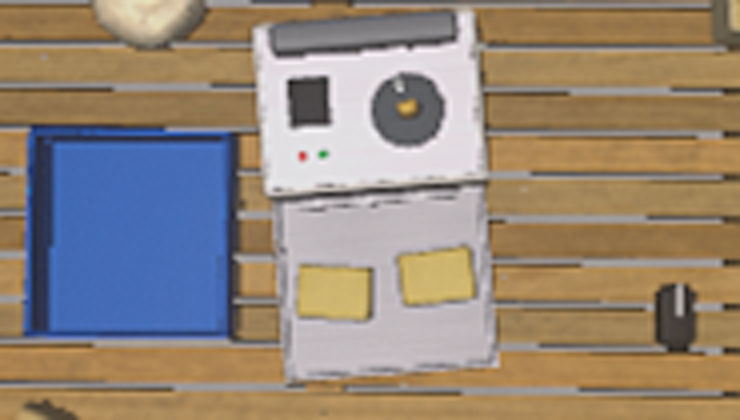

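Measurements agree with the given sizes: pack tops are at z≈28 mm, the rim at 50 and the spindle tip at about 94. I'll move above the left pack.

Call:
arm_command([
  {"x": 0.66,"y": -1.0,"z": -0.1,"rz": -0.694,"claw": 0},
  {"x": 0.66,"y": -1.0,"z": -0.1,"rz": -0.694,"claw": 0},
  {"x": 0.66,"y": -1.0,"z": -0.1,"rz": -0.694,"claw": 0},
  {"x": 0.66,"y": -1.0,"z": -0.1,"rz": -0.694,"claw": 0},
  {"x": 0.66,"y": -1.0,"z": -0.1,"rz": -0.694,"claw": 0},
  {"x": 0.66,"y": -1.0,"z": -0.1,"rz": -0.694,"claw": 0},
  {"x": 0.66,"y": -1.0,"z": -0.1,"rz": -0.694,"claw": 0},
  {"x": 0.66,"y": -1.0,"z": -0.1,"rz": -0.694,"claw": 0},
  {"x": 0.66,"y": -1.0,"z": -0.1,"rz": -0.694,"claw": 0},
  {"x": 0.66,"y": -1.0,"z": -0.1,"rz": -0.694,"claw": 0},
])

```text
schema error: expected keys x, y, z, rx, ry, rz, claw
```

Call:
arm_command([
  {"x": 0.66,"y": -1.0,"z": -0.1,"rx": 0,"ry": 0,"rz": -0.694,"claw": 0},
  {"x": 0.66,"y": -1.0,"z": -0.1,"rx": 0,"ry": 0,"rz": -0.694,"claw": 0},
  {"x": 0.66,"y": -1.0,"z": -0.1,"rx": 0,"ry": 0,"rz": -0.694,"claw": 0},
  {"x": 0.66,"y": -1.0,"z": -0.1,"rx": 0,"ry": 0,"rz": -0.694,"claw": 0},
  {"x": 0.66,"y": -1.0,"z": -0.1,"rx": 0,"ry": 0,"rz": -0.694,"claw": 0},
  {"x": 0.66,"y": -1.0,"z": -0.1,"rx": 0,"ry": 0,"rz": -0.694,"claw": 0},
  {"x": 0.66,"y": -1.0,"z": -0.1,"rx": 0,"ry": 0,"rz": -0.694,"claw": 0},
  {"x": 0.66,"y": -1.0,"z": -0.1,"rx": 0,"ry": 0,"rz": -0.694,"claw": 0},
  {"x": 0.66,"y": -1.0,"z": -0.1,"rx": 0,"ry": 0,"rz": -0.694,"claw": 0},
  {"x": 0.66,"y": -1.0,"z": -0.1,"rx": 0,"ry": 0,"rz": -0.694,"claw": 0},
])

```text
t: 0.93
tool_pos: [0.3704, 0.2347, 0.1592]
orientation: [-2.134, -2.305, -0.0]
force: [1.4, 1.0, -0.5]
opening: 0.0931
gripper_force: 0.0
```

Call:
arm_command([
  {"x": 0.2,"y": -0.405,"z": -0.118,"rx": 0,"ry": 0,"rz": -0.065,"claw": 50},
  {"x": 0.2,"y": -0.405,"z": -0.118,"rx": 0,"ry": 0,"rz": -0.065,"claw": 50},
  {"x": 0.2,"y": -0.405,"z": -0.118,"rx": 0,"ry": 0,"rz": -0.065,"claw": 50},
  {"x": 0.2,"y": -0.405,"z": -0.118,"rx": 0,"ry": 0,"rz": -0.065,"claw": 50},
  {"x": 0.2,"y": -0.405,"z": -0.118,"rx": 0,"ry": 0,"rz": -0.065,"claw": 50},
  {"x": 0.2,"y": -0.405,"z": -0.118,"rx": 0,"ry": 0,"rz": -0.065,"claw": 50},
  {"x": 0.2,"y": -0.405,"z": -0.118,"rx": 0,"ry": 0,"rz": -0.065,"claw": 50},
  {"x": 0.2,"y": -0.405,"z": -0.118,"rx": 0,"ry": 0,"rz": -0.065,"claw": 50},
])

```text
t: 1.6
tool_pos: [0.4695, 0.0329, 0.0996]
orientation: [-2.275, -2.164, 0.002]
force: [-0.5, 0.4, -0.1]
opening: 0.0746
gripper_force: 0.0
```

```bash
python3 - <<'E'
from h import *
s=robot.read_state(); print(s['tool_pos'],s['orientation'],s['opening'],s['q'])
c=robot.get_calibration('wrist'); im,d=robot.read_camera('wrist'); np.savez('w1.npz',im=im,d=d,o=c['origin'],r=c['orientation'],K=c['intrinsics'])
cv2.imwrite('pics/w1.png',im[...,::-1])
E
```

```text
[0.46947285 0.03291371 0.09960893] [-2.27514383 -2.16393778  0.00232213] 0.07461681580026107 [-3.91222631e-02 -1.57201439e-01  1.94856801e+00  1.29184869e-04
  1.35247767e+00  1.09423153e-02]
```

View pics/w1.png

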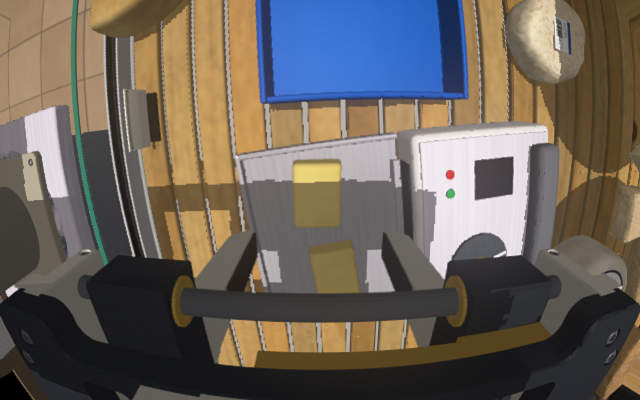

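The wrist view shows pack A at (317,193), centred between the finger tips (columns about 240 and 395). I'll go down and grasp it.

Call:
arm_command([
  {"x": 0,"y": -0.002,"z": -0.07,"rx": 0,"ry": 0,"rz": 0,"claw": 50},
  {"x": 0,"y": -0.002,"z": -0.13,"rx": 0,"ry": 0,"rz": 0,"claw": 50},
  {"x": 0,"y": -0.002,"z": -0.155,"rx": 0,"ry": 0,"rz": 0,"claw": 50},
  {"x": 0,"y": -0.002,"z": -0.155,"rx": 0,"ry": 0,"rz": 0,"claw": 50},
  {"x": 0,"y": -0.002,"z": -0.155,"rx": 0,"ry": 0,"rz": 0,"claw": 255},
  {"x": 0,"y": -0.002,"z": -0.155,"rx": 0,"ry": 0,"rz": 0,"claw": 255},
  {"x": 0,"y": -0.002,"z": -0.155,"rx": 0,"ry": 0,"rz": 0,"claw": 255},
  {"x": 0,"y": -0.002,"z": -0.155,"rx": 0,"ry": 0,"rz": 0,"claw": 255},
  {"x": 0,"y": -0.002,"z": -0.155,"rx": 0,"ry": 0,"rz": 0,"claw": 255},
  {"x": 0,"y": -0.002,"z": -0.155,"rx": 0,"ry": 0,"rz": 0,"claw": 255},
], squeeze=15)

```text
t: 2.48
tool_pos: [0.4706, 0.0331, 0.0238]
orientation: [2.272, 2.168, 0.001]
force: [-0.2, -0.8, -0.9]
opening: 0.0388
gripper_force: 0.0
```

```bash
python3 - <<'E'
from h import *
im,_=robot.read_camera('wrist'); s=robot.read_state(); print(s['opening'],s['gripper_force'],s['force'])
cv2.imwrite('pics/w2.png',im[100:340,120:520,::-1])
E
```

```text
0.035293774830324316 0.0 [ 0.08278779 -0.09152115 -0.50946952]
```

View pics/w2.png

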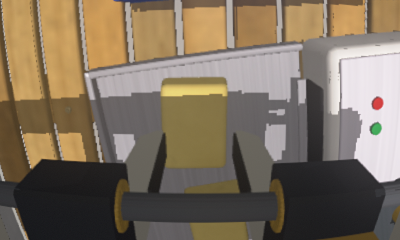

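```bash
cat >> h.py <<'E'
def wproj(p,c):
    q=rot(c['orientation']).T@(np.array(p)-c['origin']); q=q*[1,-1,-1]
    K=c['intrinsics']; r=np.hypot(q[0],q[1]); th=np.arctan2(r,q[2])
    return K[0,2]+K[0,0]*th*q[0]/r, K[1,2]+K[1,1]*th*q[1]/r
def wray(u,v,c,z):
    K=c['intrinsics']; a=(u-K[0,2])/K[0,0]; b=(v-K[1,2])/K[1,1]; th=np.hypot(a,b)
    d=np.array([a/th*np.sin(th),-b/th*np.sin(th),-np.cos(th)]); d=rot(c['orientation'])@d
    o=np.array(c['origin']); return o+d*(z-o[2])/d[2]
E
python3 - <<'E'
from h import *
w=np.load('w1.npz'); c=dict(origin=w['o'],orientation=w['r'],intrinsics=w['K'])
print(c['origin'])
print('packA ctr by wrist',wray(317,193,c,.022),'B',wray(335,267,c,.022), 'tote near edge',wray(360,101,c,.05),'dial',wray(480,258,c,.065))
print('tcp',wproj([.4695,.0329,.0996],c),'tips',wproj([.4695-.04,.0329,.0856],c),wproj([.4695+.04,.0329,.0856],c))
z=np.load('scene0.npz'); im,P=z['im'],z['P']; hsv=cv2.cvtColor(im,cv2.COLOR_RGB2HSV).astype(int)
m=(hsv[...,0]>15)&(hsv[...,0]<35)&(hsv[...,1]>80)&(abs(P[...,2]-.028)<.004)&(P[...,0]>.42)&(P[...,0]<.55)&(abs(P[...,1])<.12)
for q in (m&(P[...,1]>-.01),m&(P[...,1]<-.01)): print('scene',q.sum(),np.round(P[q].min(0),3),np.round(P[q].max(0),3))
zz=w['d']; print('wrist depth at packA',zz[193,317],'fingertip',zz[238,245],zz[238,395])
E
```

```text
[0.4748211  0.11130957 0.290456  ]
packA ctr by wrist [0.46866824 0.03721419 0.022     ] B [ 0.48245897 -0.03910414  0.022     ] tote near edge [0.50603077 0.11669355 0.05      ] dial [ 0.61348098 -0.01859374  0.065     ]
tcp (np.float64(317.5745061860466), np.float64(230.32463370763256)) tips (np.float64(262.0987740138163), np.float64(225.03515945198535)) (np.float64(373.7780669291829), np.float64(219.98365441939322))
scene 127 [ 0.444 -0.     0.024] [0.489 0.064 0.032]
scene 142 [ 0.458 -0.086  0.024] [ 0.503 -0.021  0.032]
wrist depth at packA 0.27164942 fingertip 0.1673529 0.16755015
```

```bash
cat >> h.py <<'E'
def wcloud(c,d):
    K=c['intrinsics']; v,u=np.mgrid[:400,:640]; a=(u-K[0,2])/K[0,0]; b=(v-K[1,2])/K[1,1]; th=np.hypot(a,b)+1e-9
    t=np.tan(th)/th*d; P=np.stack([a*t,-b*t,-d],-1)@rot(c['orientation']).T+np.array(c['origin']); P[d==0]=np.nan
    return P
E
python3 - <<'E'
from h import *
s=robot.read_state(); print(s['tool_pos'],s['opening'],s['gripper_force'],s['force'])
c=robot.get_calibration('wrist'); im,d=robot.read_camera('wrist'); P=wcloud(c,d)
np.savez('w3.npz',im=im,P=P)
for col in (265,275,280,317,355,365,375):
    print(col,[(r,np.round(P[r,col]*1000).tolist()) for r in range(175,290,15)])
s=robot.read_state(); print(s['opening'],s['gripper_force'])
E
```

```text
[0.47044313 0.03302134 0.0236191 ] 0.035293774830324316 0.0 [ 0.08278779 -0.09152115 -0.50946952]
265 [(175, [436.0, 69.0, 6.0]), (190, [435.0, 58.0, 7.0]), (205, [433.0, 47.0, 6.0]), (220, [432.0, 35.0, 5.0]), (235, [431.0, 24.0, 7.0]), (250, [445.0, 44.0, 75.0]), (265, [447.0, 44.0, 91.0]), (280, [449.0, 44.0, 103.0])]
275 [(175, [443.0, 68.0, 7.0]), (190, [442.0, 58.0, 6.0]), (205, [441.0, 46.0, 6.0]), (220, [440.0, 36.0, 7.0]), (235, [447.0, 44.0, 56.0]), (250, [450.0, 44.0, 75.0]), (265, [452.0, 44.0, 90.0]), (280, [453.0, 43.0, 102.0])]
280 [(175, [446.0, 68.0, 7.0]), (190, [445.0, 57.0, 6.0]), (205, [444.0, 47.0, 7.0]), (220, [nan, nan, nan]), (235, [450.0, 44.0, 55.0]), (250, [452.0, 44.0, 75.0]), (265, [454.0, 42.0, 87.0]), (280, [454.0, 37.0, 93.0])]
317 [(175, [472.0, 67.0, 6.0]), (190, [472.0, 62.0, 28.0]), (205, [471.0, 53.0, 30.0]), (220, [471.0, 42.0, 27.0]), (235, [470.0, 31.0, 28.0]), (250, [469.0, 21.0, 28.0]), (265, [469.0, 10.0, 29.0]), (280, [468.0, -16.0, 7.0])]
355 [(175, [498.0, 66.0, 6.0]), (190, [498.0, 55.0, 6.0]), (205, [498.0, 44.0, 6.0]), (220, [497.0, 32.0, 6.0]), (235, [492.0, 42.0, 55.0]), (250, [490.0, 41.0, 71.0]), (265, [489.0, 38.0, 82.0]), (280, [489.0, 30.0, 84.0])]
365 [(175, [505.0, 65.0, 7.0]), (190, [505.0, 54.0, 6.0]), (205, [505.0, 44.0, 7.0]), (220, [505.0, 32.0, 6.0]), (235, [498.0, 42.0, 56.0]), (250, [495.0, 42.0, 75.0]), (265, [493.0, 42.0, 90.0]), (280, [491.0, 42.0, 103.0])]
375 [(175, [512.0, 65.0, 6.0]), (190, [512.0, 54.0, 6.0]), (205, [512.0, 43.0, 6.0]), (220, [512.0, 32.0, 7.0]), (235, [512.0, 20.0, 6.0]), (250, [500.0, 42.0, 75.0]), (265, [498.0, 42.0, 90.0]), (280, [495.0, 42.0, 104.0])]
0.0313817112692037 0.0
```

```bash
python3 - <<'E'
from h import *
w=np.load('w3.npz'); P=w['P']; im=w['im']
# fingers columns: lowest point for each column
for c in list(range(235,290,5))+list(range(345,400,5)):
    q=P[200:300,c]; ok=(q[:,2]>.04)&(q[:,1]>.02)&(q[:,1]<.06)
    if ok.any(): i=np.nanargmin(np.where(ok,q[:,2],9)); print(c,200+i,np.round(q[i]*1000).tolist())
g=(P[...,2]>.035)&(P[...,1]<.06)&(P[...,1]>-.1)&(np.mgrid[:400,:640][0]>225)&(P[...,2]<.3)
for x0 in np.arange(.36,.58,.02):
    m=g&(P[...,0]>=x0)&(P[...,0]<x0+.02)
    if m.any(): j=np.argmin(np.where(m,P[...,2],9)); print('x',round(x0,2),m.sum(),np.round(P.reshape(-1,3)[j]*1000).tolist(),divmod(int(j),640))
E
```

```text
250 259 [439.0, 44.0, 84.0]
255 250 [440.0, 45.0, 76.0]
260 242 [440.0, 44.0, 64.0]
265 236 [442.0, 44.0, 57.0]
270 234 [444.0, 44.0, 54.0]
275 232 [447.0, 44.0, 51.0]
280 231 [449.0, 44.0, 50.0]
285 231 [452.0, 44.0, 50.0]
350 234 [490.0, 41.0, 50.0]
355 231 [493.0, 42.0, 50.0]
360 231 [496.0, 42.0, 49.0]
365 233 [498.0, 42.0, 53.0]
370 235 [501.0, 42.0, 55.0]
375 237 [503.0, 42.0, 59.0]
380 245 [504.0, 41.0, 68.0]
385 253 [505.0, 41.0, 78.0]
x 0.36 107 [379.0, 54.0, 174.0] (350, 22)
x 0.38 3310 [393.0, 39.0, 133.0] (323, 123)
x 0.4 2159 [408.0, 60.0, 147.0] (304, 116)
x 0.42 4048 [440.0, 44.0, 60.0] (239, 261)
x 0.44 7831 [453.0, 44.0, 49.0] (231, 286)
x 0.46 4573 [470.0, 57.0, 148.0] (322, 309)
x 0.48 7703 [492.0, 42.0, 49.0] (231, 354)
x 0.5 5864 [501.0, 42.0, 55.0] (235, 371)
x 0.52 3961 [532.0, 54.0, 148.0] (306, 511)
x 0.54 6135 [547.0, 27.0, 35.0] (239, 433)
x 0.56 1669 [576.0, 16.0, 60.0] (266, 485)
```

The wrist depth shows the real fingertips at z≈49 mm. By the stated 14 mm they should be at about 10, so the tool really sits about 40 mm higher than reported. The fingers closed above the pack and touched nothing. From here I use tip z = reported z + 25.5 mm. I'll reopen, go 40 mm lower and grasp.

Call:
arm_command([
  {"x": 0,"y": 0,"z": 0,"rx": 0,"ry": 0,"rz": 0,"claw": 50},
  {"x": 0,"y": 0,"z": 0,"rx": 0,"ry": 0,"rz": 0,"claw": 50},
  {"x": 0,"y": 0,"z": 0,"rx": 0,"ry": 0,"rz": 0,"claw": 50},
  {"x": 0,"y": 0,"z": 0,"rx": 0,"ry": 0,"rz": 0,"claw": 50},
  {"x": 0,"y": 0,"z": 0,"rx": 0,"ry": 0,"rz": 0,"claw": 50},
  {"x": 0,"y": 0,"z": 0,"rx": 0,"ry": 0,"rz": 0,"claw": 50},
  {"x": 0,"y": -0.002,"z": -0.03,"rx": 0,"ry": 0,"rz": 0,"claw": 50},
  {"x": 0,"y": -0.002,"z": -0.055,"rx": 0,"ry": 0,"rz": 0,"claw": 50},
  {"x": 0,"y": -0.002,"z": -0.07,"rx": 0,"ry": 0,"rz": 0,"claw": 50},
  {"x": 0,"y": -0.002,"z": -0.078,"rx": 0,"ry": 0,"rz": 0,"claw": 50},
])

```text
t: 3.42
tool_pos: [0.4691, 0.0321, -0.0171]
orientation: [-2.272, -2.168, 0.002]
force: [-0.3, -0.1, -0.9]
opening: 0.0749
gripper_force: 0.0
```

Call:
arm_command([
  {"x": 0,"y": 0,"z": 0,"rx": 0,"ry": 0,"rz": 0,"claw": 255},
  {"x": 0,"y": 0,"z": 0,"rx": 0,"ry": 0,"rz": 0,"claw": 255},
  {"x": 0,"y": 0,"z": 0,"rx": 0,"ry": 0,"rz": 0,"claw": 255},
  {"x": 0,"y": 0,"z": 0,"rx": 0,"ry": 0,"rz": 0,"claw": 255},
  {"x": 0,"y": 0,"z": 0,"rx": 0,"ry": 0,"rz": 0,"claw": 255},
  {"x": 0,"y": 0,"z": 0,"rx": 0,"ry": 0,"rz": 0,"claw": 255},
  {"x": 0,"y": 0,"z": 0,"rx": 0,"ry": 0,"rz": 0,"claw": 255},
], squeeze=15)

```text
t: 4.0
tool_pos: [0.4704, 0.0321, -0.0154]
orientation: [2.273, 2.168, 0.001]
force: [-0.8, 0.2, 4.7]
opening: 0.0449
gripper_force: 15.0
```

Call:
arm_command([
  {"x": 0,"y": 0,"z": 0.03,"rx": 0,"ry": 0,"rz": 0,"claw": 255},
  {"x": 0,"y": 0,"z": 0.09,"rx": 0,"ry": 0,"rz": 0,"claw": 255},
  {"x": 0,"y": 0,"z": 0.16,"rx": 0,"ry": 0,"rz": 0,"claw": 255},
  {"x": 0.02,"y": 0.07,"z": 0.16,"rx": 0,"ry": 0,"rz": 0.02,"claw": 255},
  {"x": 0.04,"y": 0.15,"z": 0.16,"rx": 0,"ry": 0,"rz": 0.02,"claw": 255},
  {"x": 0.06,"y": 0.23,"z": 0.16,"rx": 0,"ry": 0,"rz": 0.02,"claw": 255},
  {"x": 0.08,"y": 0.31,"z": 0.16,"rx": 0,"ry": 0,"rz": 0.02,"claw": 255},
  {"x": 0.096,"y": 0.37,"z": 0.16,"rx": 0,"ry": 0,"rz": 0.02,"claw": 255},
  {"x": 0.096,"y": 0.406,"z": 0.16,"rx": 0,"ry": 0,"rz": 0.02,"claw": 255},
  {"x": 0.096,"y": 0.406,"z": 0.16,"rx": 0,"ry": 0,"rz": 0.02,"claw": 255},
])

```text
t: 4.83
tool_pos: [0.5179, 0.2388, 0.064]
orientation: [-2.225, -2.217, -0.001]
force: [0.3, -0.4, -0.8]
opening: 0.0449
gripper_force: 15.0
```

Call:
arm_command([
  {"x": 0,"y": 0,"z": -0.05,"rx": 0,"ry": 0,"rz": 0,"claw": 255},
  {"x": 0,"y": 0,"z": -0.1,"rx": 0,"ry": 0,"rz": 0,"claw": 255},
  {"x": 0,"y": 0,"z": -0.14,"rx": 0,"ry": 0,"rz": 0,"claw": 255},
  {"x": 0,"y": 0,"z": -0.156,"rx": 0,"ry": 0,"rz": 0,"claw": 255},
  {"x": 0,"y": 0,"z": -0.158,"rx": 0,"ry": 0,"rz": 0,"claw": 255},
  {"x": 0,"y": 0,"z": -0.158,"rx": 0,"ry": 0,"rz": 0,"claw": 255},
])

```text
t: 5.33
tool_pos: [0.5177, 0.2344, -0.0152]
orientation: [-2.229, -2.213, 0.001]
force: [-0.5, -0.1, -0.4]
opening: 0.0451
gripper_force: 15.0
```

Call:
arm_command([
  {"x": 0,"y": 0,"z": 0,"rx": 0,"ry": 0,"rz": 0,"claw": 55},
  {"x": 0,"y": 0,"z": 0,"rx": 0,"ry": 0,"rz": 0,"claw": 55},
  {"x": 0,"y": 0,"z": 0,"rx": 0,"ry": 0,"rz": 0,"claw": 55},
  {"x": 0,"y": 0,"z": 0,"rx": 0,"ry": 0,"rz": 0,"claw": 55},
  {"x": 0,"y": 0,"z": 0.04,"rx": 0,"ry": 0,"rz": 0,"claw": 55},
  {"x": 0,"y": 0,"z": 0.12,"rx": 0,"ry": 0,"rz": 0,"claw": 55},
  {"x": 0,"y": 0,"z": 0.17,"rx": 0,"ry": 0,"rz": 0,"claw": 55},
  {"x": -0.01,"y": -0.08,"z": 0.17,"rx": 0,"ry": 0,"rz": 0,"claw": 55},
  {"x": -0.03,"y": -0.16,"z": 0.17,"rx": 0,"ry": 0,"rz": 0.04,"claw": 55},
  {"x": -0.04,"y": -0.24,"z": 0.17,"rx": 0,"ry": 0,"rz": 0.078,"claw": 55},
])

```text
t: 6.17
tool_pos: [0.4979, 0.1145, 0.0712]
orientation: [2.042, 2.385, 0.002]
force: [-0.4, -0.6, -1.2]
opening: 0.0727
gripper_force: 0.0
```

Call:
arm_command([
  {"x": -0.027,"y": -0.08,"z": 0,"rx": 0,"ry": 0,"rz": 0,"claw": 50},
  {"x": -0.027,"y": -0.16,"z": 0,"rx": 0,"ry": 0,"rz": 0,"claw": 50},
  {"x": -0.027,"y": -0.24,"z": 0,"rx": 0,"ry": 0,"rz": 0,"claw": 50},
  {"x": -0.027,"y": -0.3,"z": 0,"rx": 0,"ry": 0,"rz": 0,"claw": 50},
  {"x": -0.027,"y": -0.33,"z": 0,"rx": 0,"ry": 0,"rz": 0,"claw": 50},
  {"x": -0.027,"y": -0.33,"z": 0,"rx": 0,"ry": 0,"rz": 0,"claw": 50},
  {"x": -0.027,"y": -0.33,"z": 0,"rx": 0,"ry": 0,"rz": 0,"claw": 50},
])

```text
t: 6.75
tool_pos: [0.4846, -0.0505, 0.0704]
orientation: [2.052, 2.378, 0.001]
force: [-0.3, -0.1, 0.3]
opening: 0.0746
gripper_force: 0.0
```

```bash
python3 - <<'E'
from h import *
s=robot.read_state(); print(s['tool_pos'],s['orientation'],s['opening'])
c=robot.get_calibration('wrist'); im,d=robot.read_camera('wrist'); P=wcloud(c,d)
h=cv2.cvtColor(im,cv2.COLOR_RGB2HSV).astype(int)
m=(h[...,0]>15)&(h[...,0]<35)&(h[...,1]>80)
for nm,mm in (('B',m&(abs(P[...,2]-.028)<.004)&(abs(P[...,1]+.05)<.06)),('A',(abs(P[...,2]-.027)<.005)&m&(P[...,1]>.15))):
    p=P[mm]; print(nm,len(p),p.min(0).round(3),p.max(0).round(3))
E
```

```text
[ 0.48464698 -0.05047456  0.07041388] [2.05249673e+00 2.37805438e+00 7.81989049e-04] 0.07464737777415006
B 3955 [ 0.458 -0.109  0.024] [0.98  0.009 0.032]
A 2 [0.74  0.151 0.024] [0.741 0.152 0.031]
```

Call:
arm_command([
  {"x": 0,"y": 0,"z": -0.06,"rx": 0,"ry": 0,"rz": 0,"claw": 50},
  {"x": 0,"y": 0,"z": -0.12,"rx": 0,"ry": 0,"rz": 0,"claw": 50},
  {"x": 0,"y": 0,"z": -0.16,"rx": 0,"ry": 0,"rz": 0,"claw": 50},
  {"x": 0,"y": 0,"z": -0.174,"rx": 0,"ry": 0,"rz": 0,"claw": 50},
  {"x": 0,"y": 0,"z": -0.174,"rx": 0,"ry": 0,"rz": 0,"claw": 255},
  {"x": 0,"y": 0,"z": -0.174,"rx": 0,"ry": 0,"rz": 0,"claw": 255},
  {"x": 0,"y": 0,"z": -0.174,"rx": 0,"ry": 0,"rz": 0,"claw": 255},
  {"x": 0,"y": 0,"z": -0.174,"rx": 0,"ry": 0,"rz": 0,"claw": 255},
  {"x": 0,"y": 0,"z": -0.174,"rx": 0,"ry": 0,"rz": 0,"claw": 255},
  {"x": 0,"y": 0,"z": -0.174,"rx": 0,"ry": 0,"rz": 0,"claw": 255},
])

```text
t: 7.63
tool_pos: [0.4847, -0.0496, -0.0166]
orientation: [2.05, 2.381, 0.0]
force: [0.2, 0.4, 1.8]
opening: 0.0449
gripper_force: 15.0
```

Call:
arm_command([
  {"x": 0,"y": 0,"z": 0.03,"rx": 0,"ry": 0,"rz": 0,"claw": 255},
  {"x": 0,"y": 0,"z": 0.09,"rx": 0,"ry": 0,"rz": 0,"claw": 255},
  {"x": 0,"y": 0.01,"z": 0.16,"rx": 0,"ry": 0,"rz": 0,"claw": 255},
  {"x": 0.01,"y": 0.08,"z": 0.16,"rx": 0,"ry": 0,"rz": -0.03,"claw": 255},
  {"x": 0.03,"y": 0.16,"z": 0.16,"rx": 0,"ry": 0,"rz": -0.073,"claw": 255},
  {"x": 0.05,"y": 0.24,"z": 0.16,"rx": 0,"ry": 0,"rz": -0.073,"claw": 255},
  {"x": 0.066,"y": 0.32,"z": 0.16,"rx": 0,"ry": 0,"rz": -0.073,"claw": 255},
  {"x": 0.067,"y": 0.39,"z": 0.16,"rx": 0,"ry": 0,"rz": -0.073,"claw": 255},
  {"x": 0.067,"y": 0.425,"z": 0.16,"rx": 0,"ry": 0,"rz": -0.073,"claw": 255},
  {"x": 0.067,"y": 0.425,"z": 0.16,"rx": 0,"ry": 0,"rz": -0.073,"claw": 255},
])

```text
t: 8.47
tool_pos: [0.5176, 0.1664, 0.063]
orientation: [-2.213, -2.228, -0.001]
force: [0.8, -0.0, -0.7]
opening: 0.045
gripper_force: 15.0
```

Call:
arm_command([
  {"x": 0,"y": 0,"z": -0.05,"rx": 0,"ry": 0,"rz": 0,"claw": 255},
  {"x": 0,"y": 0,"z": -0.1,"rx": 0,"ry": 0,"rz": 0,"claw": 255},
  {"x": 0,"y": 0,"z": -0.14,"rx": 0,"ry": 0,"rz": 0,"claw": 255},
  {"x": 0,"y": 0,"z": -0.158,"rx": 0,"ry": 0,"rz": 0,"claw": 255},
  {"x": 0,"y": 0,"z": -0.158,"rx": 0,"ry": 0,"rz": 0,"claw": 255},
  {"x": 0,"y": 0,"z": -0.158,"rx": 0,"ry": 0,"rz": 0,"claw": 55},
  {"x": 0,"y": 0,"z": -0.158,"rx": 0,"ry": 0,"rz": 0,"claw": 55},
  {"x": 0,"y": 0,"z": -0.158,"rx": 0,"ry": 0,"rz": 0,"claw": 55},
  {"x": 0,"y": 0,"z": -0.158,"rx": 0,"ry": 0,"rz": 0,"claw": 55},
  {"x": 0,"y": 0,"z": -0.158,"rx": 0,"ry": 0,"rz": 0,"claw": 55},
])

```text
t: 9.3
tool_pos: [0.5185, 0.1626, -0.0153]
orientation: [2.218, 2.224, 0.001]
force: [-0.3, 0.1, 0.4]
opening: 0.0714
gripper_force: 0.0
```

Call:
arm_command([
  {"x": 0,"y": 0,"z": 0.05,"rx": 0,"ry": 0,"rz": 0,"claw": 55},
  {"x": 0,"y": 0,"z": 0.12,"rx": 0,"ry": 0,"rz": 0,"claw": 55},
  {"x": 0,"y": 0,"z": 0.2,"rx": 0,"ry": 0,"rz": 0,"claw": 55},
  {"x": -0.01,"y": -0.07,"z": 0.23,"rx": 0,"ry": 0,"rz": 0.06,"claw": 0},
  {"x": -0.03,"y": -0.15,"z": 0.23,"rx": 0,"ry": 0,"rz": 0.12,"claw": 0},
  {"x": -0.04,"y": -0.23,"z": 0.23,"rx": 0,"ry": 0,"rz": 0.18,"claw": 0},
  {"x": -0.05,"y": -0.31,"z": 0.23,"rx": 0,"ry": 0,"rz": 0.24,"claw": 0},
  {"x": -0.06,"y": -0.39,"z": 0.23,"rx": 0,"ry": 0,"rz": 0.3,"claw": 0},
  {"x": -0.07,"y": -0.47,"z": 0.23,"rx": 0,"ry": 0,"rz": 0.36,"claw": 0},
  {"x": -0.08,"y": -0.55,"z": 0.23,"rx": 0,"ry": 0,"rz": 0.42,"claw": 0},
])

```text
t: 10.13
tool_pos: [0.4806, -0.093, 0.0996]
orientation: [1.197, 2.904, 0.0]
force: [0.2, -0.0, -0.3]
opening: 0.0931
gripper_force: 0.0
```

Call:
arm_command([
  {"x": -0.02,"y": -0.08,"z": 0,"rx": 0,"ry": 0,"rz": 0.06,"claw": 0},
  {"x": -0.04,"y": -0.16,"z": 0,"rx": 0,"ry": 0,"rz": 0.12,"claw": 0},
  {"x": -0.055,"y": -0.23,"z": 0,"rx": 0,"ry": 0,"rz": 0.18,"claw": 0},
  {"x": -0.057,"y": -0.263,"z": 0,"rx": 0,"ry": 0,"rz": 0.24,"claw": 0},
  {"x": -0.057,"y": -0.263,"z": 0,"rx": 0,"ry": 0,"rz": 0.3,"claw": 0},
  {"x": -0.057,"y": -0.263,"z": 0,"rx": 0,"ry": 0,"rz": 0.36,"claw": 0},
  {"x": -0.057,"y": -0.263,"z": 0,"rx": 0,"ry": 0,"rz": 0.365,"claw": 0},
  {"x": -0.057,"y": -0.263,"z": 0,"rx": 0,"ry": 0,"rz": 0.365,"claw": 0},
])

```text
t: 10.8
tool_pos: [0.4524, -0.2232, 0.0993]
orientation: [0.089, 3.14, -0.0]
force: [0.4, 0.1, 0.4]
opening: 0.0928
gripper_force: 0.0
```

```bash
python3 - <<'E'
from h import *
s=robot.read_state(); print(s['tool_pos'],s['orientation'],s['opening'],s['q'].round(2))
c=robot.get_calibration('wrist'); im,d=robot.read_camera('wrist'); P=wcloud(c,d); print(c['origin'])
np.savez('w4.npz',im=im,P=P,o=c['origin'],r=c['orientation'],K=c['intrinsics'])
u,v=wproj([.45,-.244,.036],c); print(u,v)
a,b=int(v)-60,int(u)-75; a=max(a,0); b=max(b,0)
print(a,b); cv2.imwrite('pics/w4.png',np.hstack([cv2.resize(im[a:a+120,b:b+150],(600,480),interpolation=cv2.INTER_CUBIC),cv2.resize(im,(192,120))[[min(i,119) for i in range(480)]]])[...,::-1])
it,Pt=cloud('top'); h=cv2.cvtColor(it,cv2.COLOR_RGB2HSV).astype(int)
m=(h[...,0]>15)&(h[...,0]<35)&(h[...,1]>80)&(Pt[...,1]>.11)&(Pt[...,1]<.29)&(Pt[...,0]>.44)&(Pt[...,0]<.6)
k,l,st,_=cv2.connectedComponentsWithStats(m.astype(np.uint8))
for i in range(1,k):
  if st[i,4]>40: p=Pt[l==i]; print('pack',st[i,4],cv2.minAreaRect((p[:,:2]*1000).astype(np.float32)),np.median(p[:,2]),p[:,2].std())
E
```

```text
[ 0.45239838 -0.22319508  0.09928119] [ 8.89417456e-02  3.14008900e+00 -2.72489546e-04] 0.09276918118474664 [-0.56 -0.06  1.86 -0.    1.34 -2.07]
[ 0.37580082 -0.21793571  0.290084  ]
293.44302918946676 198.797986049669
138 218
pack 227 ((521.114990234375, 238.01234436035156), (66.413818359375, 37.4996337890625), 89.43315887451172) 0.026350723316891145 0.005243972644082498
pack 238 ((520.3038330078125, 159.41383361816406), (40.01988983154297, 60.78656768798828), 0.6931599378585815) 0.02689937073555193 0.00258430505555612
```

View pics/w4.png

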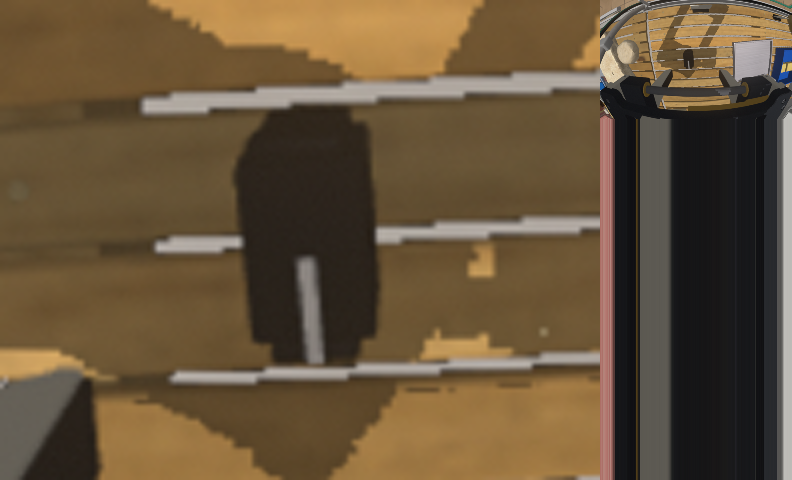

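```bash
python3 - <<'E'
from h import *
w=np.load('w4.npz'); im,P=w['im'],w['P']; c=dict(origin=w['o'],orientation=w['r'],intrinsics=w['K'])
V=im.max(-1).astype(int); S=np.ptp(im.astype(int),axis=-1)
near=(abs(P[...,0]-.455)<.045)&(abs(P[...,1]+.244)<.035)
top=near&(abs(P[...,2]-.036)<.005)
print('top z',np.median(P[top][:,2]),top.sum())
uv=np.argwhere(top); X=np.array([wray(u,v,c,.036) for v,u in uv])
print('rect',cv2.minAreaRect((X[:,:2]*1000).astype(np.float32)), X.min(0),X.max(0))
ln=top&(V>90); q=np.array([wray(u,v,c,.036) for v,u in np.argwhere(ln)])[:,:2]
cc=q.mean(0); _,_,vt=np.linalg.svd(q-cc); d=vt[0]*np.sign(vt[0][0]); print('line',len(q),cc,np.degrees(np.arctan2(d[1],d[0])),q.min(0),q.max(0))
E
```

```text
top z 0.03618765731918769 1770
rect ((451.2599792480469, -243.6412811279297), (28.287227630615234, 52.166831970214844), 89.75782012939453) [ 0.42520269 -0.25779633  0.036     ] [ 0.47737232 -0.22942786  0.036     ]
line 114 [ 0.46453059 -0.24394417] 7.0372891615370206 [ 0.44764924 -0.25736999] [ 0.477096   -0.24179235]
```

```bash
python3 - <<'E'
from h import *
w=np.load('w4.npz'); im,P=w['im'],w['P']; c=dict(origin=w['o'],orientation=w['r'],intrinsics=w['K'])
V=im.max(-1).astype(int)
X=[];Y=[]
for v in range(203,222):
    us=np.arange(285,306); wt=np.clip(V[v,285:306]-60,0,None); u=(us*wt).sum()/max(wt.sum(),1); p=wray(u,v,c,.036); X.append(p[0]);Y.append(p[1])
k=np.polyfit(X,Y,1); print(np.degrees(np.arctan(k[0])),np.polyval(k,.4513),np.round(X,3),np.round(Y,4))
# side edges of body
for s in (0,1):
    e=[]
    for v in range(180,220,2):
        us=np.where(V[v,270:325]<52)[0]+270
        if len(us): e.append(wray(us[-1] if s else us[0],v,c,.036)[:2])
    print(np.round(np.array(e)*1000).tolist())
E
```

```text
0.7019014957149099 -0.24385404798572788 [0.454 0.455 0.456 0.457 0.457 0.458 0.459 0.46  0.461 0.462 0.463 0.464
 0.465 0.466 0.467 0.468 0.469 0.469 0.47 ] [-0.2438 -0.2438 -0.2438 -0.2439 -0.2439 -0.2439 -0.2438 -0.2437 -0.2436
 -0.2436 -0.2436 -0.2436 -0.2436 -0.2437 -0.2437 -0.2438 -0.2437 -0.2436
 -0.2436]
[[433.0, -256.0], [434.0, -257.0], [436.0, -256.0], [438.0, -256.0], [440.0, -256.0], [441.0, -257.0], [443.0, -257.0], [445.0, -256.0], [447.0, -256.0], [449.0, -256.0], [450.0, -257.0], [452.0, -256.0], [454.0, -256.0], [456.0, -256.0], [458.0, -256.0], [459.0, -257.0], [461.0, -256.0], [463.0, -256.0], [465.0, -256.0], [467.0, -256.0]]
[[434.0, -230.0], [436.0, -230.0], [438.0, -230.0], [440.0, -229.0], [441.0, -229.0], [443.0, -229.0], [445.0, -229.0], [447.0, -230.0], [448.0, -230.0], [450.0, -230.0], [452.0, -229.0], [454.0, -229.0], [456.0, -229.0], [457.0, -229.0], [459.0, -229.0], [461.0, -230.0], [463.0, -230.0], [465.0, -230.0], [466.0, -230.0], [468.0, -230.0]]
```

Call:
arm_command([
  {"x": 0.05,"y": 0.06,"z": 0,"rx": 0,"ry": 0,"rz": 0.028,"claw": 0},
  {"x": 0.1,"y": 0.12,"z": 0.02,"rx": 0,"ry": 0,"rz": 0.028,"claw": 0},
  {"x": 0.15,"y": 0.18,"z": 0.02,"rx": 0,"ry": 0,"rz": 0.028,"claw": 0},
  {"x": 0.2,"y": 0.24,"z": 0.02,"rx": 0,"ry": 0,"rz": 0.028,"claw": 0},
  {"x": 0.25,"y": 0.3,"z": 0.02,"rx": 0,"ry": 0,"rz": 0.028,"claw": 0},
  {"x": 0.3,"y": 0.36,"z": 0.02,"rx": 0,"ry": 0,"rz": 0.028,"claw": 0},
  {"x": 0.336,"y": 0.39,"z": 0.02,"rx": 0,"ry": 0,"rz": 0.028,"claw": 0},
  {"x": 0.336,"y": 0.39,"z": 0.02,"rx": 0,"ry": 0,"rz": 0.028,"claw": 0},
  {"x": 0.336,"y": 0.39,"z": 0.02,"rx": 0,"ry": 0,"rz": 0.028,"claw": 0},
])

```text
t: 11.65
tool_pos: [0.6208, -0.0265, 0.1087]
orientation: [0.0, -3.141, 0.0]
force: [0.9, -0.5, -0.2]
opening: 0.0929
gripper_force: 0.0
```

```bash
python3 - <<'E'
from h import *
s=robot.read_state(); print(s['tool_pos'],s['orientation'],s['q'].round(2))
c=robot.get_calibration('wrist'); im,d=robot.read_camera('wrist'); P=wcloud(c,d); print(c['origin'])
np.savez('w5.npz',im=im,P=P,o=c['origin'],r=c['orientation'],K=c['intrinsics'])
m=(abs(P[...,0]-.613)<.012)&(abs(P[...,1]+.027)<.012)&(P[...,2]>.085)&(P[...,2]<.105)
zt=np.median(P[m][:,2]); print(m.sum(),zt)
t=m&(abs(P[...,2]-zt)<.003); p=P[t]; print('top',t.sum(),p.min(0),p.max(0),p.mean(0))
u,v=wproj([.613,-.027,.08],c); a,b=int(v)-60,int(u)-75; print(a,b)
cv2.imwrite('pics/w5.png',cv2.resize(im[a:a+120,b:b+150],(750,600),interpolation=cv2.INTER_CUBIC)[...,::-1])
E
```

```text
[ 0.62077364 -0.02651619  0.10870876] [ 2.05494885e-04 -3.14099515e+00  2.60608268e-04] [-0.13  0.24  1.52 -0.    1.38 -1.7 ]
[ 0.54420025 -0.02567998  0.29957666]
361 0.09315366416228307
top 311 [ 0.60492305 -0.03129215  0.09019424] [ 0.6186074  -0.01634425  0.09589074] [ 0.61132627 -0.02438486  0.09331095]
143 242
```

View pics/w5.png

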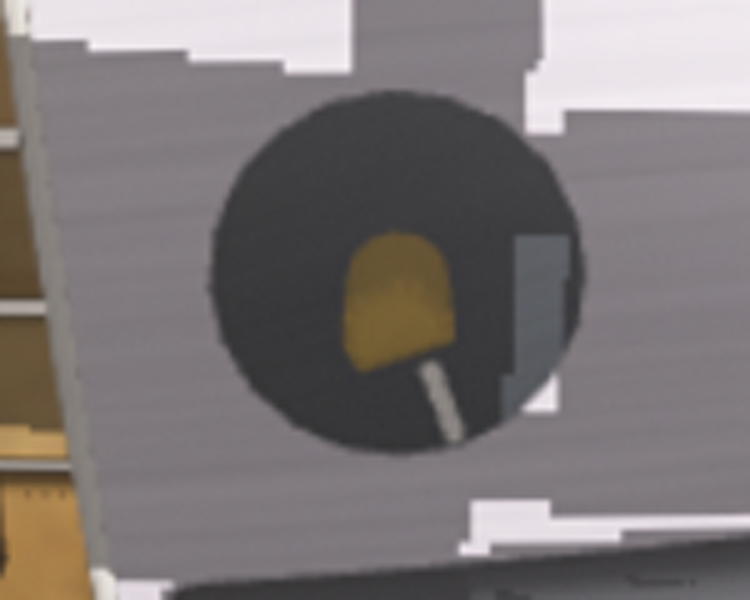

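```bash
python3 - <<'E'
from h import *
w=np.load('w5.npz'); im,P=w['im'],w['P']; c=dict(origin=w['o'],orientation=w['r'],intrinsics=w['K'])
f=lambda x,y,z: wray(242+(x+.5)/5-.5,143+(y+.5)/5-.5,c,z)[:2]
sub=P[143:263,242:392]; vv,uu=np.mgrid[143:263,242:392]
dm=(abs(sub[...,2]-.066)<.0025)
print('disc z',np.median(P[143+int(200/5),242+int(260/5)],),sub[40,52],sub[75,60])
V=im[143:263,242:392].max(-1).astype(int); h=cv2.cvtColor(im,cv2.COLOR_RGB2HSV)[143:263,242:392].astype(int)
zd=sub[40,52,2]
# disc contour at its top plane
k=((V<92)&(h[...,1]<60)) | ((h[...,1]>90)&(h[...,0]<30))
k=k.astype(np.uint8); k,l,s,_=cv2.connectedComponentsWithStats(k); i=l[40,52]; cn=max(cv2.findContours((l==i).astype(np.uint8),0,1)[0],key=cv2.contourArea)[:,0]
hull=cv2.convexHull(cn)[:,0]
X=np.array([wray(u+242,v+143,c,.066)[:2] for u,v in hull])*1000
print('circ',cv2.minEnclosingCircle(X.astype(np.float32)),cv2.fitEllipse(X.astype(np.float32)))
for z in (.066,): 
    a=f(428,365,z);b=f(457,440,z);print('line',a,b,np.degrees(np.arctan2(*(b-a)[::-1])))
for z in (.0905,.0935):
    a=f(362,370,z);b=f(455,340,z);d=b-a;print('flat',a,b,np.degrees(np.arctan2(d[1],d[0]))-90,np.hypot(*d))
    print('tip back/left/right',f(398,232,z),f(344,330,z),f(455,340,z))
br=(h[...,1]>90)&(h[...,0]<30)&(abs(uu-242-79)<15)
zz=sub[br]; zz=zz[(zz[:,2]>.0925)&(zz[:,2]<.098)]; print('tip face',len(zz),zz.mean(0),zz.min(0),zz.max(0))
E
```

```text
disc z 0.06663537175692591 [ 0.60048141 -0.04496511  0.06663537] [ 0.62992761 -0.0392832   0.06489039]
circ ((613.0980224609375, -24.237451553344727), 29.81930923461914) ((613.0570678710938, -24.105182647705078), (58.634300231933594, 59.45183181762695), 68.88197326660156)
line [ 0.62745057 -0.01900472] [ 0.64044859 -0.01415374] 20.466054658439564
flat [ 0.61948354 -0.0291644 ] [ 0.61493673 -0.01588647] 18.902921163443963 0.01403484811743453
tip back/left/right [ 0.59903335 -0.02405727] [ 0.61344008 -0.03169881] [ 0.61493673 -0.01588647]
flat [ 0.61840331 -0.0291144 ] [ 0.61392174 -0.01602699] 18.90292116344436 0.013833464833183026
tip back/left/right [ 0.59824656 -0.02408055] [ 0.61244657 -0.03161245] [ 0.61392174 -0.01602699]
tip face 226 [ 0.61154273 -0.02442173  0.09392421] [ 0.60571108 -0.03122338  0.09250973] [ 0.61821357 -0.01642313  0.09589074]
```

The dial is circular, 59 mm across, with its axis at (613.1, −24.1). The tip is at z≈0.0935. The flat and white line point to about +19.7° yaw (crop: flat edge (360,370)–(455,340), line (428,365)–(457,440)). Next I fetch the knob.

Call:
arm_command([
  {"x": -0.05,"y": -0.06,"z": 0,"rx": 0,"ry": 0,"rz": 0,"claw": 110},
  {"x": -0.1,"y": -0.125,"z": 0,"rx": 0,"ry": 0,"rz": 0,"claw": 110},
  {"x": -0.15,"y": -0.19,"z": 0,"rx": 0,"ry": 0,"rz": 0,"claw": 110},
  {"x": -0.2,"y": -0.255,"z": 0,"rx": 0,"ry": 0,"rz": 0,"claw": 110},
  {"x": -0.25,"y": -0.32,"z": 0,"rx": 0,"ry": 0,"rz": 0,"claw": 110},
  {"x": -0.3,"y": -0.385,"z": 0,"rx": 0,"ry": 0,"rz": 0,"claw": 110},
  {"x": -0.339,"y": -0.434,"z": 0,"rx": 0,"ry": 0,"rz": 0,"claw": 110},
  {"x": -0.339,"y": -0.434,"z": -0.07,"rx": 0,"ry": 0,"rz": 0,"claw": 110},
  {"x": -0.339,"y": -0.434,"z": -0.12,"rx": 0,"ry": 0,"rz": 0,"claw": 110},
  {"x": -0.339,"y": -0.434,"z": -0.12,"rx": 0,"ry": 0,"rz": 0,"claw": 110},
])

```text
t: 12.53
tool_pos: [0.4458, -0.2439, 0.044]
orientation: [-0.009, -3.135, -0.007]
force: [-0.7, 0.5, -1.4]
opening: 0.0526
gripper_force: 0.0
```

Call:
arm_command([
  {"x": 0,"y": 0,"z": -0.05,"rx": 0,"ry": 0,"rz": 0,"claw": 110},
  {"x": 0,"y": 0,"z": -0.1,"rx": 0,"ry": 0,"rz": 0,"claw": 110},
  {"x": 0,"y": 0,"z": -0.128,"rx": 0,"ry": 0,"rz": 0,"claw": 110},
  {"x": 0,"y": 0,"z": -0.128,"rx": 0,"ry": 0,"rz": 0,"claw": 110},
  {"x": 0,"y": 0,"z": -0.128,"rx": 0,"ry": 0,"rz": 0,"claw": 255},
  {"x": 0,"y": 0,"z": -0.128,"rx": 0,"ry": 0,"rz": 0,"claw": 255},
  {"x": 0,"y": 0,"z": -0.128,"rx": 0,"ry": 0,"rz": 0,"claw": 255},
  {"x": 0,"y": 0,"z": -0.128,"rx": 0,"ry": 0,"rz": 0,"claw": 255},
  {"x": 0,"y": 0,"z": -0.128,"rx": 0,"ry": 0,"rz": 0,"claw": 255},
  {"x": 0,"y": 0,"z": -0.128,"rx": 0,"ry": 0,"rz": 0,"claw": 255},
], squeeze=40)

```text
t: 13.37
tool_pos: [0.452, -0.2454, -0.0134]
orientation: [0.002, 3.14, -0.002]
force: [-1.5, 0.3, 6.8]
opening: 0.0279
gripper_force: 40.0
```

Call:
arm_command([
  {"x": 0,"y": 0,"z": 0.03,"rx": 0,"ry": 0,"rz": 0,"claw": 255},
  {"x": 0,"y": 0,"z": 0.1,"rx": 0,"ry": 0,"rz": 0,"claw": 255},
  {"x": 0,"y": 0,"z": 0.17,"rx": 0,"ry": 0,"rz": 0,"claw": 255},
  {"x": 0.02,"y": 0.03,"z": 0.23,"rx": 0,"ry": 0,"rz": 0.04,"claw": 255},
  {"x": 0.07,"y": 0.09,"z": 0.25,"rx": 0,"ry": 0,"rz": 0.09,"claw": 255},
  {"x": 0.12,"y": 0.15,"z": 0.25,"rx": 0,"ry": 0,"rz": 0.14,"claw": 255},
  {"x": 0.17,"y": 0.22,"z": 0.25,"rx": 0,"ry": 0,"rz": 0.172,"claw": 255},
  {"x": 0.22,"y": 0.29,"z": 0.25,"rx": 0,"ry": 0,"rz": 0.172,"claw": 255},
  {"x": 0.27,"y": 0.36,"z": 0.25,"rx": 0,"ry": 0,"rz": 0.172,"claw": 255},
  {"x": 0.3,"y": 0.41,"z": 0.25,"rx": 0,"ry": 0,"rz": 0.172,"claw": 255},
])

```text
t: 14.2
tool_pos: [0.6025, -0.0372, 0.1105]
orientation: [-0.537, 3.094, 0.0]
force: [0.6, -0.1, 0.1]
opening: 0.0277
gripper_force: 40.0
```

Call:
arm_command([
  {"x": 0.02,"y": 0.03,"z": 0,"rx": 0,"ry": 0,"rz": 0,"claw": 255},
  {"x": 0.022,"y": 0.033,"z": 0,"rx": 0,"ry": 0,"rz": 0,"claw": 255},
  {"x": 0.022,"y": 0.033,"z": 0,"rx": 0,"ry": 0,"rz": 0,"claw": 255},
  {"x": 0.022,"y": 0.033,"z": 0,"rx": 0,"ry": 0,"rz": 0,"claw": 255},
])

```text
t: 14.53
tool_pos: [0.6115, -0.0239, 0.1099]
orientation: [0.536, -3.095, 0.001]
force: [-1.1, -0.4, -0.7]
opening: 0.0277
gripper_force: 40.0
```

```bash
python3 - <<'E'
from h import *
s=robot.read_state(); t=s['tool_pos'];print(t,s['orientation'],s['q'].round(2),s['opening'])
c=robot.get_calibration('wrist'); im,d=robot.read_camera('wrist'); P=wcloud(c,d)
np.savez('w6.npz',im=im,P=P,o=c['origin'],r=c['orientation'],K=c['intrinsics'],t=t)
zt=t[2]+.0134+.036; u,v=wproj([t[0],t[1],zt],c); print(zt,u,v)
m=(abs(P[...,0]-t[0])<.04)&(abs(P[...,1]-t[1])<.03)&(abs(P[...,2]-zt)<.006)
print(m.sum(),np.median(P[m],0),P[m].min(0),P[m].max(0))
a,b=int(v)-60,int(u)-75;print(a,b)
cv2.imwrite('pics/w6.png',cv2.resize(im[a:a+120,b:b+150],(750,600),interpolation=cv2.INTER_CUBIC)[...,::-1])
E
```

```text
[ 0.61151055 -0.02391963  0.1099469 ] [ 5.35724846e-01 -3.09487157e+00  5.55561172e-04] [-0.12  0.22  1.55 -0.    1.38 -2.04] 0.027660582465088065
0.15934689960451062 317.8895461784258 262.80275372450615
4898 [ 0.60620487 -0.02540697  0.15952335] [ 0.5840463  -0.05328089  0.15339051] [0.63372925 0.00148193 0.16532427]
202 242
```

View pics/w6.png

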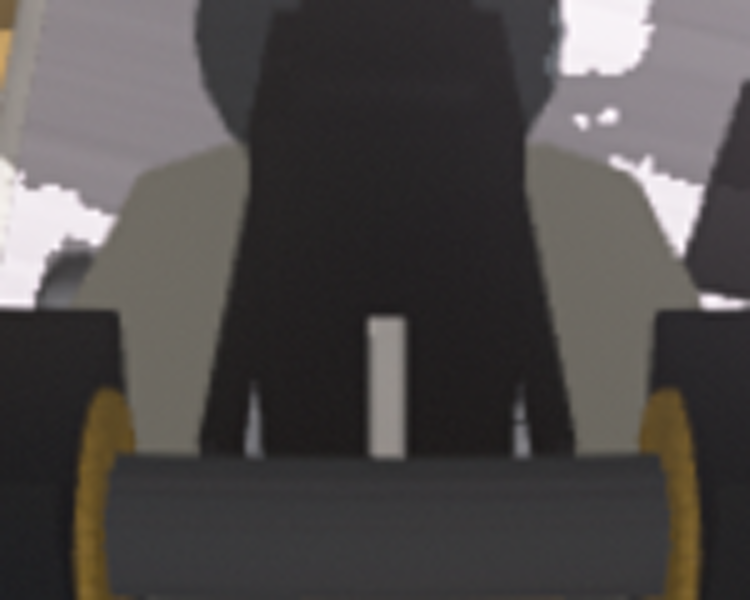

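```bash
python3 - <<'E'
from h import *
w4=np.load('w4.npz'); c4=dict(origin=w4['o'],orientation=w4['r'],intrinsics=w4['K'])
w=np.load('w6.npz'); c=dict(origin=w['o'],orientation=w['r'],intrinsics=w['K']); t=w['t']; P=w['P']; im=w['im']
V4=w4['im'].max(-1).astype(int); V=im.max(-1).astype(int)
print('w4 line col',V4[196:208,294:297].max(1)); print('w6 line col',V[258:272,319])
zt=t[2]+.0134+.036
print('start w4 x',wray(294.7,202.3,c4,.036))
yaw=np.radians(19.7); ex=np.array([np.cos(yaw),np.sin(yaw)]); ey=np.array([-ex[1],ex[0]])
for u,v in ((319.3,265.1),(319.3,290)):
    p=wray(u,v,c,zt)[:2]; r=p-t[:2]; print('rel TCP along,lat mm',1000*r@ex,1000*r@ey)
m=(abs(P[...,2]-zt)<.004)&(V<60); q=(P[m][:,:2]-t[:2]); 
print('zs',[np.round(P[r,305,2],4) for r in range(200,270,5)])
col=[(r,np.round(1000*(P[r,305,:2]-t[:2])@ex,1)) for r in range(200,290,6)]; print(col)
row=[(k,np.round(1000*(P[240,k,:2]-t[:2])@ey,1),np.round(P[240,k,2],3)) for k in range(286,354,4)]; print(row)
E
```

```text
w4 line col [ 42  43  43  42  41  46  92 125 139 139 138 140]
w6 line col [ 34  34  35  32  34  31  39  95 144 150 149 149 149 149]
start w4 x [ 0.45319563 -0.2431659   0.036     ]
rel TCP along,lat mm 1.3607172102419292 0.7264482502871512
rel TCP along,lat mm 16.88431450861161 0.725076942547576
zs [np.float64(0.1338), np.float64(0.1412), np.float64(0.1505), np.float64(0.1578), np.float64(0.1594), np.float64(0.1592), np.float64(0.159), np.float64(0.1596), np.float64(0.1595), np.float64(0.1604), np.float64(0.161), np.float64(0.1596), np.float64(0.1595), np.float64(0.1595)]
[(200, np.float64(-26.1)), (206, np.float64(-25.7)), (212, np.float64(-25.9)), (218, np.float64(-24.2)), (224, np.float64(-21.6)), (230, np.float64(-18.2)), (236, np.float64(-15.6)), (242, np.float64(-12.2)), (248, np.float64(-8.6)), (254, np.float64(-5.6)), (260, np.float64(-1.7)), (266, np.float64(1.5)), (272, np.float64(5.3)), (278, np.float64(8.6)), (284, np.float64(12.4))]
[(286, np.float64(-17.3), np.float64(0.148)), (290, np.float64(-15.1), np.float64(0.148)), (294, np.float64(-11.9), np.float64(0.16)), (298, np.float64(-9.9), np.float64(0.159)), (302, np.float64(-7.9), np.float64(0.16)), (306, np.float64(-5.9), np.float64(0.16)), (310, np.float64(-3.9), np.float64(0.16)), (314, np.float64(-1.9), np.float64(0.16)), (318, np.float64(0.1), np.float64(0.16)), (322, np.float64(2.1), np.float64(0.16)), (326, np.float64(4.1), np.float64(0.159)), (330, np.float64(6.1), np.float64(0.16)), (334, np.float64(8.1), np.float64(0.159)), (338, np.float64(10.1), np.float64(0.159)), (342, np.float64(12.1), np.float64(0.159)), (346, np.float64(14.2), np.float64(0.158)), (350, np.float64(17.4), np.float64(0.148))]
```

Call:
arm_command([
  {"x": 0.004,"y": -0.0016,"z": -0.02,"rx": 0,"ry": 0,"rz": 0,"claw": 255},
  {"x": 0.004,"y": -0.0016,"z": -0.04,"rx": 0,"ry": 0,"rz": 0,"claw": 255},
  {"x": 0.004,"y": -0.0016,"z": -0.048,"rx": 0,"ry": 0,"rz": 0,"claw": 255},
  {"x": 0.004,"y": -0.0016,"z": -0.048,"rx": 0,"ry": 0,"rz": 0,"claw": 255},
  {"x": 0.004,"y": -0.0016,"z": -0.048,"rx": 0,"ry": 0,"rz": 0,"claw": 255},
])

```text
t: 15.0
tool_pos: [0.6131, -0.0245, 0.085]
orientation: [0.534, -3.094, -0.001]
force: [0.2, 0.4, -0.2]
opening: 0.0273
gripper_force: 40.0
```

Now descend slowly while watching the force. The tip should enter the bore at z_read≈0.080.

Call:
arm_command([
  {"x": 0.001,"y": 0,"z": -0.006,"rx": 0,"ry": 0,"rz": 0,"claw": 255},
  {"x": 0.001,"y": 0,"z": -0.012,"rx": 0,"ry": 0,"rz": 0,"claw": 255},
  {"x": 0.001,"y": 0,"z": -0.018,"rx": 0,"ry": 0,"rz": 0,"claw": 255},
  {"x": 0.001,"y": 0,"z": -0.022,"rx": 0,"ry": 0,"rz": 0,"claw": 255},
  {"x": 0.001,"y": 0,"z": -0.022,"rx": 0,"ry": 0,"rz": 0,"claw": 255},
])

```text
t: 15.42
tool_pos: [0.6141, -0.024, 0.0744]
orientation: [0.536, -3.095, -0.0]
force: [0.0, -0.3, 0.1]
opening: 0.0277
gripper_force: 40.0
```

Call:
arm_command([
  {"x": 0,"y": 0,"z": -0.005,"rx": 0,"ry": 0,"rz": 0,"claw": 255},
  {"x": 0,"y": 0,"z": -0.01,"rx": 0,"ry": 0,"rz": 0,"claw": 255},
  {"x": 0,"y": 0,"z": -0.015,"rx": 0,"ry": 0,"rz": 0,"claw": 255},
  {"x": 0,"y": 0,"z": -0.02,"rx": 0,"ry": 0,"rz": 0,"claw": 255},
  {"x": 0,"y": 0,"z": -0.02,"rx": 0,"ry": 0,"rz": 0,"claw": 255},
])

```text
t: 15.83
tool_pos: [0.614, -0.0241, 0.0643]
orientation: [0.535, -3.095, -0.0]
force: [1.0, 0.0, -1.0]
opening: 0.0275
gripper_force: 40.0
```

Call:
arm_command([
  {"x": 0,"y": 0,"z": -0.003,"rx": 0,"ry": 0,"rz": 0,"claw": 255},
  {"x": 0,"y": 0,"z": -0.006,"rx": 0,"ry": 0,"rz": 0,"claw": 255},
  {"x": 0,"y": 0,"z": -0.009,"rx": 0,"ry": 0,"rz": 0,"claw": 255},
  {"x": 0,"y": 0,"z": -0.011,"rx": 0,"ry": 0,"rz": 0,"claw": 255},
  {"x": 0,"y": 0,"z": -0.011,"rx": 0,"ry": 0,"rz": 0,"claw": 255},
  {"x": 0,"y": 0,"z": -0.011,"rx": 0,"ry": 0,"rz": 0,"claw": 255},
])

```text
t: 16.33
tool_pos: [0.6147, -0.0242, 0.06]
orientation: [-0.535, 3.095, -0.0]
force: [-1.5, 1.0, 2.8]
opening: 0.0277
gripper_force: 40.0
```

Call:
arm_command([
  {"x": 0,"y": 0,"z": -0.003,"rx": 0,"ry": 0,"rz": 0,"claw": 255},
  {"x": 0,"y": 0,"z": -0.006,"rx": 0,"ry": 0,"rz": 0,"claw": 255},
  {"x": 0,"y": 0,"z": -0.008,"rx": 0,"ry": 0,"rz": 0,"claw": 255},
  {"x": 0,"y": 0,"z": -0.008,"rx": 0,"ry": 0,"rz": 0,"claw": 255},
  {"x": 0,"y": 0,"z": -0.008,"rx": 0,"ry": 0,"rz": 0,"claw": 255},
])

```text
t: 16.75
tool_pos: [0.6149, -0.0242, 0.0565]
orientation: [-0.536, 3.095, -0.0]
force: [-3.4, 0.0, 8.7]
opening: 0.0277
gripper_force: 40.0
```

Call:
arm_command([
  {"x": 0,"y": 0,"z": -0.002,"rx": 0,"ry": 0,"rz": 0,"claw": 255},
  {"x": 0,"y": 0,"z": -0.004,"rx": 0,"ry": 0,"rz": 0,"claw": 255},
  {"x": 0,"y": 0,"z": -0.004,"rx": 0,"ry": 0,"rz": 0,"claw": 255},
  {"x": 0,"y": 0,"z": -0.004,"rx": 0,"ry": 0,"rz": 0,"claw": 255},
])

```text
t: 17.08
tool_pos: [0.6151, -0.0242, 0.0562]
orientation: [-0.536, 3.094, -0.001]
force: [-9.2, 1.0, 20.0]
opening: 0.0272
gripper_force: 40.0
```

```bash
python3 - <<'E'
from h import *
c=robot.get_calibration('wrist'); im,d=robot.read_camera('wrist'); P=wcloud(c,d)
s=robot.read_state(); t=s['tool_pos']; print(t,s['force'].round(1),s['gripper_force'],s['wrist_torque'].round(2))
V=im.max(-1); print('knob top z',[np.median(P[r:r+6,300:312,2]).round(4) for r in (228,240,250)])
m=(abs(P[...,0]-.64)<.01)&(abs(P[...,1]+.05)<.01); print(np.median(P[m][:,2]) if m.any() else 0)
yaw=np.radians(19.7); ex=np.array([np.cos(yaw),np.sin(yaw)]); ey=np.array([-ex[1],ex[0]])
p=wray(319.3,265.1,c,.1055)[:2]-1.9e-3*ex; print('knob centre',p)
v=im[255:275,319].max(-1); print(v)
it,_=robot.read_camera('scene'); cv2.imwrite('pics/s2.png',cv2.resize(it[150:260,200:400],(800,440),interpolation=cv2.INTER_CUBIC)[...,::-1])
E
```

```text
[ 0.61513657 -0.02418313  0.05618403] [-9.4  1.6 19.2] 40.00544887898286 [ 0.14  1.81 -0.02]
knob top z [np.float64(nan), np.float64(nan), np.float64(nan)]
0.06231852886189532
knob centre [ 0.61432118 -0.02371521]
[ 34  34  33  34  32  32  32  32  30  38  93 142 147 146 146 145 146 146
 146 146]
```

View pics/s2.png

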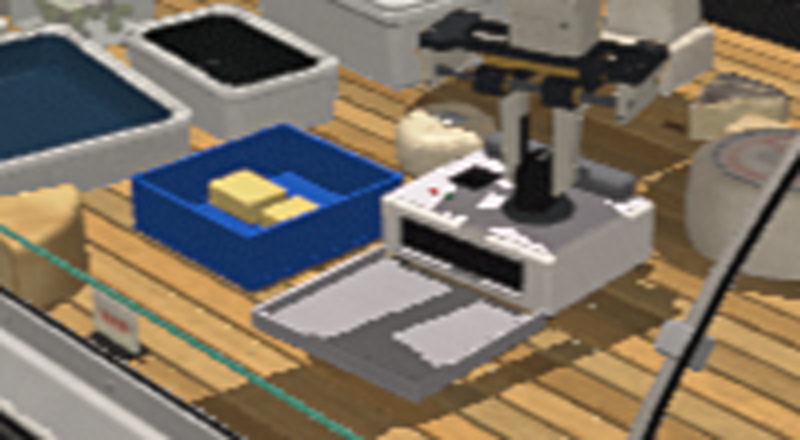

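The scene view shows the knob on the dial with the fingers on it, and both packs in the tote at (247,195) and (290,210). I'll check that they lie flat before handing in.

```bash
python3 - <<'E'
from h import *
it,Pt=cloud('top'); h=cv2.cvtColor(it,cv2.COLOR_RGB2HSV).astype(int)
m=(h[...,0]>15)&(h[...,0]<35)&(h[...,1]>80)&(Pt[...,1]>.11)&(Pt[...,1]<.29)&(Pt[...,0]>.44)&(Pt[...,0]<.6)
k,l,st,_=cv2.connectedComponentsWithStats(m.astype(np.uint8))
for i in range(1,k):
  if st[i,4]>40:
    e=cv2.erode((l==i).astype(np.uint8),np.ones((3,3)))>0
    p=Pt[e]; A=np.c_[p[:,:2]-p[:,:2].mean(0),np.ones(len(p))]; s=np.linalg.lstsq(A,p[:,2],rcond=None)[0]; print(len(p),p.mean(0).round(4),p.std(0).round(4),'slopes',s.round(3))
s=robot.read_state(); print(s['t'],s['tool_pos'],s['force'])
E
```

```text
163 [0.5215 0.2356 0.0268] [0.0092 0.0157 0.0023] slopes [ 0.039 -0.     0.027]
174 [0.5201 0.1603 0.0271] [0.0103 0.015  0.0024] slopes [0.031 0.014 0.027]
17.2333 [ 0.61513767 -0.02420862  0.05619312] [-8.79832075  1.7517812  20.15952437]
```

Both packs are flat (slopes under 0.04, tops at about 27 mm). The knob is pressed against the stop at about 20 N, and the reading is steady.

```bash
python3 -c "
from plant import robot
print(robot.close_job())"
```

```text
the job is handed in; nothing more can be done
None
```

I handed the job in at about 17 s: both packs lie flat in the tote, and the gripper is still holding the knob home on the spindle, pressing it against the end stop with about 20 N; the hand-in gave no verdict.

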